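# Fetch the coil pot from behind the vase and centre it on the banding wheel

## Task

The small grey coil pot stands on the drying rack behind the tall vase, half under the upper shelf. Stand the vase aside upright on the round plywood bat, fully on it, then draw the coil pot out and set it upright in the middle of the banding wheel, carefully centred on its rings. The ware is fragile: keep both pieces upright and set them down gently, without dropping them, and leave everything else as it stands.

Things in the scene. Friction and masses are not known exactly. Their poses are not given: they have to be found in the camera images.
- rack: drying rack, fixed. Origin on the table under its centre; x points from its open front (robot's side) to its back. Lower board 280 (x) x 330 (y) mm, top 60 mm up. Wire upper shelf over the back half only: 13 to 139 mm behind the centre, full width, underside 232, top 242 mm up, on brackets (218 to 232 mm up, at both ends) from 300 mm uprights at the back corners. Nothing over the front half
- vase_neck (a point): the tall terracotta bottle vase, loose, 0.3 to 0.6 kg, 80 mm across and 190 mm high, standing on the rack's lower board in front of the coil pot. This point is on its axis in the slim neck, 160 mm above its underside: the neck is 30 mm across from 140 to 172 mm up, with a 38 mm lip above. z is its axis
- vase_mid (a point): centre of the same vase, on its axis half-way up (95 mm above its underside)
- pot_mid (a point): the small grey coil pot, loose, 0.11 to 0.22 kg, round, 64 mm across (outside, ribbed, straight) and 68 mm high, open top, wall 6 mm. It stands on the rack's lower board directly behind the vase, 14 to 21 mm from it. This point is on its axis half-way up (34 mm above its underside); z is its axis
- bat_top (a point): centre of the top face of the round pale plywood bat lying on the table, fixed, 200 mm across, top 15 mm above the table; z up
- wheel_top (a point): centre of the top face of the banding wheel: grey metal head 180 mm across with dark rings, top 110 mm above the table, on a cast pedestal with a 132 mm foot. The base is fixed, the head turns freely about this point with slight friction; z up
- lidded_jar: pale buff lidded jar, 74 mm across and 103 mm high, on the rack's lower board beside the vase's column; leave it. Origin under its centre
- small_bowl: small pink bisque bowl, 80 mm across and 44 mm high, behind the lidded jar; leave it. Origin under its centre
- saucers: stack of pink saucers, 92 mm across and 24 mm high, on the upper shelf above the small bowl; leave it. Origin under its centre
- pinch_pot: white pinch pot, 58 mm across and 44 mm high, on the table beside the rack; leave it. Origin under its centre
- glaze_jar: blue glaze jar with white cap, 72 mm across and 100 mm high, on the table; leave it. Origin under its centre
- tool_crock: blue crock of modelling tools, 90 mm across, 120 mm high (tools to 220 mm), on the table; leave it. Origin under its centre
- paddle: wooden clay paddle lying on the table, 230 mm long, 55 mm wide, 10 mm thick; leave it. Origin under its centre
- rib: dark wooden kidney-shaped rib lying on the table, 96 x 60 x 6 mm; leave it. Origin under its centre
There are look-alikes about, which are no part of the job. What is shaped like the part that bears vase_neck but green is not meant.

How it is judged (in metres and radians):
On the way, in this order (a step that is already met when the one before it is completed fails the run):
1. the vase stands upright and released on the bat (horizontal distance between vase_mid and bat_top below 0.065 m and z of vase_mid in the frame of bat_top between 0.089 and 0.101 m and angle between vase_mid's own z axis and vertical below 0.08 rad and linear speed of vase below 0.03 m/s and contact force between vase and the fingers below 0.1 N), for 0.2 s.
2. the coil pot stands upright and released, centred on the banding wheel (horizontal distance between pot_mid and wheel_top below 0.01 m and z of pot_mid in the frame of wheel_top between 0.028 and 0.04 m and angle between pot_mid's own z axis and vertical below 0.08 rad and linear speed of pot below 0.03 m/s and contact force between pot and the fingers below 0.1 N), for 0.2 s.
At the end, for the whole second after the job is handed in: The vase stands upright and at rest wholly on the bat (axis within 65 mm of the bat's centre), and the coil pot stands upright and at rest on the wheel head with its axis within 10 mm of the wheel's centre (horizontal distance between vase_mid and bat_top below 0.065 m and z of vase_mid in the frame of bat_top between 0.089 and 0.101 m and angle between each of vase_mid, pot_mid's own z axis and vertical below 0.08 rad and horizontal distance between pot_mid and wheel_top below 0.01 m and z of pot_mid in the frame of wheel_top between 0.028 and 0.04 m and linear speed of each of vase, pot below 0.03 m/s); the robot touches nothing.
It fails at once if the vase or the coil pot tips over (more than 0.5 rad from upright) (angle between any of vase_mid, pot_mid's own z axis and vertical above 0.5 rad).
It fails at once if the vase or the coil pot is dropped (falls freely for more than about 20 mm) or flung ((linear speed of vase above 0.62 m/s and contact force between vase and the fingers below 0.1 N) or (linear speed of pot above 0.62 m/s and contact force between pot and the fingers below 0.1 N)).
It fails at once if another piece is shifted by more than 30 mm or knocked over (distance of any of lidded_jar, small_bowl, saucers, pinch_pot, glaze_jar, tool_crock, paddle, rib from where it was at the start of the episode above 0.03 m or angle between any of lidded_jar, small_bowl, saucers, pinch_pot, glaze_jar, tool_crock, paddle, rib's own z axis and vertical above 0.4 rad).
It also fails if it takes over 70 s, if anything falls off the work surface, if the arm or the gripper's body presses on something with over 40 N, if the wrist force passes 120 N, or if a joint passes its speed limit or range.

## Robot

A 6-joint arm with a two-finger parallel gripper is mounted at the origin on the work surface. World frame = base frame: x ahead of the robot, y to its left, z up, the work surface at z = 0. Lengths are in mm, angles in degrees, forces in N, time in s.
With the tool pointing down it reaches from about 300 to 850 mm from the base axis. Payload 4.2 kg.
Tool frame: the origin (TCP) lies midway between the tips of the shut fingers; the grasp point (between the pads) lies env.hold_point_z behind it (env.hold_point_z is the distance from the TCP to the grasp point, in mm); z points along the fingers, y is the line along which they close (so a half turn about z gives the same grasp; the last joint's range is limited). The gripper opens to 91 mm and grips with 3 to 60 N. Pads are 32 mm wide; open, the fingers measure 118 mm over their backs; the gripper's body (76 mm by 178 mm) begins 60 mm behind the grasp point.
Start: joints at [68.755, 18.312, 89.639, -0, 72.044, -1.146], TCP at [197.601, 539.997, 213.976] pointing down, gripper open.
Joint ranges: [-177.97, 177.97], [-48.28, 115.42], [12.27, 149.76], [-77.06, 257.06], [2.81, 150.46], [-146.56, 146.56]. Speed limits (degrees/s): [147.25, 147.25, 180, 180, 180, 180].

## Interface

Orientations are given as [roll, pitch, yaw] about the fixed x, y, z axes, in that order (R = Rz(yaw) Ry(pitch) Rx(roll)).
In Python, from workcell import env, viewer, spotter gives the robot as it stands.
- The arm moves only by the tool apply_moves, never from a script. Its arguments are lists of equal length, an entry for each row: "delta_pos": the shift along the world's x, y, z normalised to -1 to 1, where 1 is 120 mm, a list of three; "rot": the turn, a rotation vector about the world's x, y, z normalised to -1 to 1, where 1 is 1.5 rad, a list of three; "hand": the opening, from 0 (shut) to 1 (fully open). A call has 1 to 10 rows; each row is the pose to reach, as a shift and turn from the pose commanded when the call began; what a row does not reach only later rows make up. A row lasts 1/12 s, in which the tool goes at most 41.7 mm and 7.16 degrees, less where a joint would pass 70% of its speed; a pose out of reach is approached as far as the arm can. A call with a number of a shift or a turn outside -1 to 1 is refused whole. A call with a gripper value outside its range is refused whole. The fingers move at their own pace and stop on an object; "newtons" is the grip in N (left out, the last holds). Time passes only in rows, so rows that repeat a pose let the fingers close. It gives the time, the measured TCP pose, the force, the opening and the grip force at its end, in the units of the state.
- env.state(): the state, without advancing time (a new reading comes with each control period).
- viewer.grab_frame(name): name is "scene" or "side" or "wrist"; returns a dict with "pixels" (384x512x3 uint8, red, green, blue), "camera_matrix" (3x3 intrinsics, pixels), "R" (3x3) and "t" (3): a world point X has camera coordinates R X + t; the wrist camera has in their place "mount" (4x4, takes a point from camera to tool coordinates, whose origin is the TCP and whose axes are the flange's). Camera axes: x right, y down, z forward; pixel columns grow to the right and rows downward; lengths in mm; the calibration is good to about 2 mm. A picture is of the moment at which its call begins: read the wrist's pose just before it. There is no depth.
- env.job_done(): hands the job in; it is judged then, once.
Trained networks look in a picture, given as the dict that the camera call returned (one of the last four; its "shot" number tells which), for a name from the list of things; names that differ only in an ending like _2 or _b are one class to them, and where a whole thing is asked for, a point or a joint stands for the part that bears it (a point fixed in the world has none). Each returns a list of dicts, best first, with "score" (0 to 1); they miss things now and then, are a little off and sometimes report something else, mostly with a low value. They report only what shows in the picture. A call takes as long as a camera call. They do not tell look-alikes from the thing itself.
- spotter.trace(picture, query): "mask" (384x512 bool, what is visible of it) and "box" ([centre column, centre row, width, height] in pixels, round what is visible of it).
- spotter.landmark_of(picture, query): "position" ([column, row] in pixels: a listed point, or the origin of a listed thing).
The state is a dict: "time_s": time; "qpos": joint angles; "qvel": joint speeds; "effort": joint torques, N m; "ee_pos": TCP position; "ee_rot": TCP orientation; "force": force on the tool from outside, world axes, zero at the start; "torque": the same for the moment, N m; "gripper_width": finger opening in mm; "gripper_force": force on a finger pad.
Only numpy, scipy, OpenCV 4.12 (cv2) and the standard library are available. Lean on these libraries where they do the work, as an engineer would, in place of code of your own. Each camera call takes 0.05 s, during which the arm holds its last target. There are 200 camera calls.

## Working session

There is one attempt and no reset: what is moved stays moved. The work goes in short steps, Python scripts to look and compute and a tool call to move; the robot and the scene stay as the last step left them, time stands still between calls to the robot, and variables do not carry over. Pictures are saved under pics/ and viewed, at most 10 in all, crops included, and the job is handed in when it is done.

Besides the shell and the picture viewer there is one more tool, called after "Request:" as name(argument=value, ...) on one line, values as JSON. apply_moves: Moves the arm, as the interface text tells. Its arguments: {"type":"object","properties":{"delta_pos":{"type":"array"},"rot":{"type":"array"},"hand":{"type":"array"},"newtons":{"type":"number"}},"required":["delta_pos","rot","hand"]}

```bash
mkdir -p pics && cat > h.py <<'E'
import numpy as np, cv2
from workcell import env, viewer, spotter
from scipy.optimize import least_squares
def save(p,name): cv2.imwrite('pics/'+name, p['pixels'][:,:,::-1])
def ray(p,uv):
    K=np.array(p['camera_matrix']);R=np.array(p['R']);t=np.array(p['t'])
    d=R.T@np.linalg.solve(K,[uv[0],uv[1],1.]); return -R.T@t, d/np.linalg.norm(d)
def tri(rs):
    A=sum(np.eye(3)-np.outer(d,d) for _,d in rs); b=sum((np.eye(3)-np.outer(d,d))@c for c,d in rs)
    return np.linalg.solve(A,b)
def atz(r,z): c,d=r; return c+d*(z-c[2])/d[2]
def proj(p,X):
    q=np.array(p['camera_matrix'])@(np.array(p['R'])@np.array(X)+np.array(p['t'])); return q[:2]/q[2]
E
cat > a.py <<'E'
from h import *
print(env.state()['time_s'],env.hold_point_z)
P={n:viewer.grab_frame(n) for n in('scene','side')}
for n,p in P.items():
    save(p,n+'0.png'); print(n,'cam at',(-np.array(p['R']).T@np.array(p['t'])).round())
H=dict(rack=0,bat_top=15,wheel_top=110,vase_neck=220,vase_mid=155,pot_mid=94,lidded_jar=60,small_bowl=60,saucers=242,pinch_pot=0,glaze_jar=0,tool_crock=0,paddle=0,rib=0)
for q,z in H.items():
    for n,p in P.items():
        for l in spotter.landmark_of(p,q)[:3]:
            if l['score']>.2: print(q,n,round(l['score'],2),np.round(l['position']),atz(ray(p,l['position']),z).round())
E
python3 a.py
```

```text
0.0 18.8
scene cam at [ 814. -430. 1307.]
side cam at [-101. -834.  762.]
rack scene 0.84 [276. 244.] [643. -27.   0.]
rack scene 0.22 [217. 176.] [376.  67.   0.]
rack side 0.9 [296. 242.] [648. -23.   0.]
rack side 0.36 [408. 329.] [ 628. -437.    0.]
bat_top scene 0.78 [262. 113.] [380. 325.  15.]
bat_top side 0.56 [161. 216.] [381. 313.  15.]
wheel_top scene 0.88 [147. 290.] [ 439. -338.  110.]
wheel_top side 0.93 [323. 301.] [ 444. -339.  110.]
wheel_top side 0.46 [256. 171.] [700. 243. 110.]
vase_neck scene 0.79 [267. 174.] [557.  55. 220.]
vase_neck scene 0.63 [268. 184.] [572.  33. 220.]
vase_neck scene 0.58 [320. 133.] [614. 234. 220.]
vase_neck side 0.95 [255. 170.] [565.  69. 220.]
vase_neck side 0.82 [228. 162.] [534. 155. 220.]
vase_mid scene 0.71 [320. 147.] [623. 232. 155.]
vase_mid scene 0.62 [265. 185.] [554.  52. 155.]
vase_mid side 0.93 [255. 194.] [556.  54. 155.]
vase_mid side 0.92 [227. 177.] [548. 185. 155.]
vase_mid side 0.7 [349. 173.] [863.  -9. 155.]
pot_mid scene 0.93 [292. 211.] [643.  49.  94.]
pot_mid scene 0.5 [240. 253.] [ 585. -129.   94.]
pot_mid si
[... 600 characters left out ...]
-305.    0.]
pinch_pot side 0.36 [162. 219.] [388. 322.   0.]
pinch_pot side 0.21 [410. 330.] [ 628. -440.    0.]
glaze_jar scene 0.64 [192. 366.] [ 625. -430.    0.]
glaze_jar side 0.59 [259. 171.] [843. 418.   0.]
glaze_jar side 0.29 [348. 172.] [1118.  213.    0.]
tool_crock scene 0.88 [346. 125.] [629. 438.   0.]
tool_crock scene 0.35 [263. 113.] [380. 338.   0.]
tool_crock scene 0.3 [266. 185.] [521. 122.   0.]
tool_crock side 0.91 [208. 181.] [639. 459.   0.]
paddle scene 0.8 [220. 178.] [386.  67.   0.]
paddle scene 0.58 [264. 175.] [498. 145.   0.]
paddle side 0.7 [203. 256.] [392.  74.   0.]
rib scene 0.78 [189. 237.] [ 416. -140.    0.]
rib side 0.75 [256. 289.] [ 429. -121.    0.]
```

View pics/scene0.png

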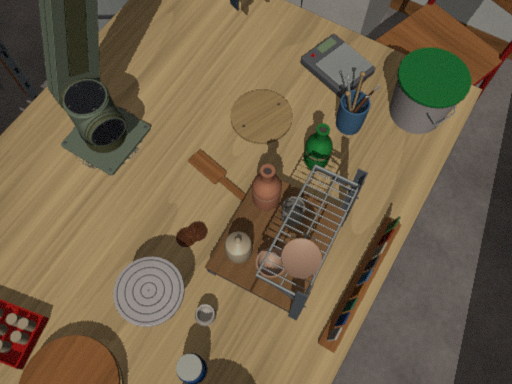

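View pics/side0.png

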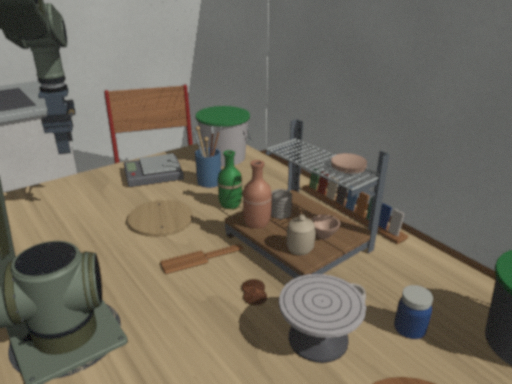

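The scene view shows the terracotta vase at (267,185), the coil pot at (292,208) under the wire shelf, the bat at (262,115) and the wheel at (149,291). The green bottle at (320,147) is the decoy. The side view agrees: vase at (257,195), pot at (282,203).

```bash
python3 - <<'E'
from h import *
from scipy.spatial.transform import Rotation as Ro
s=env.state(); print(s['ee_pos'],s['ee_rot'],s['gripper_width'])
R=Ro.from_euler('xyz',s['ee_rot'],degrees=True).as_matrix(); print(R.round(3))
p=viewer.grab_frame('wrist'); print(np.round(p['mount'],3)); print(p['camera_matrix'])
P=[viewer.grab_frame(n) for n in('scene','side')]
for q in('vase_neck','bat_top','wheel_top','pot_mid'):
    for p in P:
        for m in spotter.trace(p,q)[:3]:
            print(q,round(m['score'],2),np.round(m['box']))
# ellipse check: bat and wheel rim circles
E
```

```text
[197.61791843 540.00365531 213.99753592] [1.79992189e+02 7.09253181e-04 1.59897904e+02] 91.38968334616902
[[-0.939  0.344  0.   ]
 [ 0.344  0.939  0.   ]
 [-0.     0.    -1.   ]]
[[ 1.00000e-03 -9.59000e-01 -2.83000e-01  7.96240e+01]
 [ 1.00000e+00  1.00000e-03  0.00000e+00 -4.76000e-01]
 [-0.00000e+00 -2.83000e-01  9.59000e-01 -1.71247e+02]
 [ 0.00000e+00  0.00000e+00  0.00000e+00  1.00000e+00]]
[[298.81075034   0.         257.88129015]
 [  0.         298.81075034 187.0890679 ]
 [  0.           0.           1.        ]]
vase_neck 0.8 [319. 145.  31.  45.]
vase_neck 0.71 [267. 187.  33.  46.]
vase_neck 0.74 [256. 193.  30.  68.]
vase_neck 0.61 [230. 181.  26.  57.]
vase_neck 0.21 [256. 292.  23.  27.]
bat_top 0.58 [262. 116.  62.  53.]
bat_top 0.9 [161. 220.  64.  35.]
wheel_top 0.85 [324. 319.  84.  89.]
pot_mid 0.82 [295. 213.  22.  28.]
pot_mid 0.83 [282. 204.  20.  32.]
```

Request:
apply_moves(delta_pos=[[0.6, -1, 1], [0.6, -1, 1], [0.6, -1, 1], [0.6, -1, 1], [0.6, -1, 1]], rot=[[0, 0, 0.234], [0, 0, 0.234], [0, 0, 0.234], [0, 0, 0.234], [0, 0, 0.234]], hand=[1, 1, 1, 1, 1])

```text
time_s: 2.47
ee_pos: [271.5, 418.1, 338.2]
ee_rot: [179.8, 0.3, 179.9]
force: [0.7, 0.2, 1.3]
gripper_width: 91.2
gripper_force: 0.0
```

Request:
apply_moves(delta_pos=[[0.8, -1, 0], [0.8, -1, 0], [0.8, -1, 0], [0.8, -1, 0]], rot=[[0, 0, 0], [0, 0, 0], [0, 0, 0], [0, 0, 0]], hand=[1, 1, 1, 1])

```text
time_s: 2.8
ee_pos: [367.0, 297.4, 334.3]
ee_rot: [-180.0, 0.1, 179.9]
force: [0.7, 0.3, -0.1]
gripper_width: 91.0
gripper_force: 0.0
```

Request:
apply_moves(delta_pos=[[0.8, -1, 0], [0.8, -1, 0], [0.8, -1, 0], [0.8, -1, 0]], rot=[[0, 0, 0], [0, 0, 0], [0, 0, 0], [0, 0, 0]], hand=[1, 1, 1, 1])

```text
time_s: 3.13
ee_pos: [463.2, 177.2, 334.1]
ee_rot: [-180.0, 0.1, 179.9]
force: [-0.0, -0.2, -0.2]
gripper_width: 91.1
gripper_force: 0.0
```

Request:
apply_moves(delta_pos=[[0.5, -1, 0], [0.5, -1, 0], [0.5, -1, 0], [0.5, -1, 0], [0.5, -1, 0], [0.5, -1, 0]], rot=[[0, 0, 0], [0, 0, 0], [0, 0, 0], [0, 0, 0], [0, 0, 0], [0, 0, 0]], hand=[1, 1, 1, 1, 1, 1])

```text
time_s: 3.63
ee_pos: [521.3, 60.2, 333.8]
ee_rot: [179.9, -0.0, 179.9]
force: [-0.6, 0.1, 0.1]
gripper_width: 91.3
gripper_force: 0.0
```

```bash
cat >> h.py <<'E'
from scipy.spatial.transform import Rotation as Ro
def wrist():
    s=env.state(); p=viewer.grab_frame('wrist')
    T=np.eye(4);T[:3,:3]=Ro.from_euler('xyz',s['ee_rot'],degrees=True).as_matrix();T[:3,3]=s['ee_pos']
    M=np.linalg.inv(T@np.array(p['mount'])); p['R']=M[:3,:3];p['t']=M[:3,3]; return p
E
python3 - <<'E'
from h import *
p=wrist(); save(p,'w1.png')
for q,z in dict(vase_neck=220,vase_mid=155,pot_mid=94,rack=0,lidded_jar=60).items():
    for l in spotter.landmark_of(p,q)[:2]: print(q,round(l['score'],2),np.round(l['position']),atz(ray(p,l['position']),z).round(1))
for q in('vase_neck','pot_mid'):
    for m in spotter.trace(p,q)[:2]: print(q,round(m['score'],2),np.round(m['box']))
E
```

```text
vase_neck 0.78 [419. 237.] [580.5 228.2 220. ]
vase_mid 0.66 [399. 218.] [585.6 237.9 155. ]
pot_mid 0.84 [250. 241.] [647.3  48.6  94. ]
rack 0.79 [205. 215.] [642.4 -35.7   0. ]
rack 0.67 [139. 187.] [ 589.5 -148.5    0. ]
lidded_jar 0.96 [142. 188.] [ 574.4 -119.4   60. ]
vase_neck 0.93 [396. 214.  85.  72.]
vase_neck 0.55 [249. 202.  66.  91.]
pot_mid 0.95 [248. 247.  43.  39.]
```

View pics/w1.png

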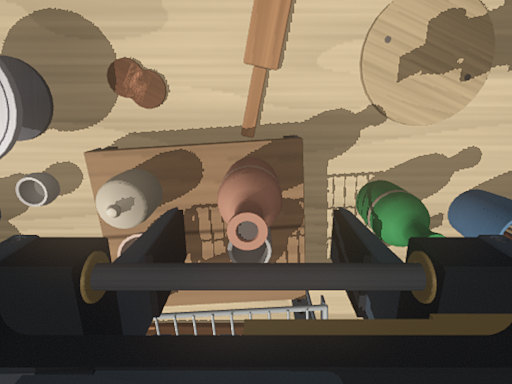

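The wrist view shows the vase lip at (247,231), the pot just behind it at (250,250), and the bat at top right around (428,58).

```bash
python3 - <<'E'
from h import *
p=wrist()
print(env.state()['ee_pos'])
print('lip',atz(ray(p,(247,231)),250).round(1))
for m in spotter.trace(p,'bat_top')[:1]:
    c,_=cv2.findContours(m['mask'].astype('uint8'),0,2); c=max(c,key=cv2.contourArea)[:,0,:]
    c=c[c[:,1]>3]
    X=np.array([atz(ray(p,u),15)[:2] for u in c]); h=cv2.convexHull(X.astype('float32'))[:,0]
    r=least_squares(lambda v:np.hypot(*(h-v[:2]).T)-v[2],[380,320,100],loss='soft_l1'); print('bat',r.x,r.cost)
# vase: outline residual via box in scene/side
P=[viewer.grab_frame(n) for n in('scene','side')]
for p in P: print(proj(p,[553,53,250]),proj(p,[553,53,220]),proj(p,[380,320,15]))
E
```

```text
[521.36195555  60.6540835  334.10737682]
lip [559.5  50.3 250. ]
bat [382.77207967 315.85629542 100.37265775] 10.771280184798014
[265.75920617 168.78518243] [265.49258245 174.19544644] [260.60306513 114.48053344]
[254.67514244 163.01510928] [254.62801595 173.10783934] [159.21337175 215.61907881]
```

Request:
apply_moves(delta_pos=[[0.317, -0.08, 0], [0.317, -0.08, 0], [0.317, -0.08, -0.3], [0.317, -0.08, -0.6], [0.317, -0.08, -0.9], [0.317, -0.08, -1], [0.317, -0.08, -1], [0.317, -0.08, -1]], rot=[[0, 0, 0], [0, 0, 0], [0, 0, 0], [0, 0, 0], [0, 0, 0], [0, 0, 0], [0, 0, 0], [0, 0, 0]], hand=[1, 1, 1, 1, 1, 1, 1, 1])

```text
time_s: 4.9
ee_pos: [559.8, 50.4, 213.9]
ee_rot: [180.0, -0.0, -180.0]
force: [0.3, -0.1, 0.3]
gripper_width: 91.2
gripper_force: 0.0
```

```bash
python3 - <<'E'
from h import *
p=wrist(); P=viewer.grab_frame('side'); o=np.vstack([np.hstack([p['pixels'][100:384,100:400]]),]); 
a=cv2.resize(P['pixels'][110:250,190:350],None,fx=2.5,fy=2.5,interpolation=cv2.INTER_CUBIC); b=cv2.resize(o,(370,350))
cv2.imwrite('pics/c2.png',np.hstack([a,b])[:,:,::-1])
E
```

```text
(no output)
```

View pics/c2.png

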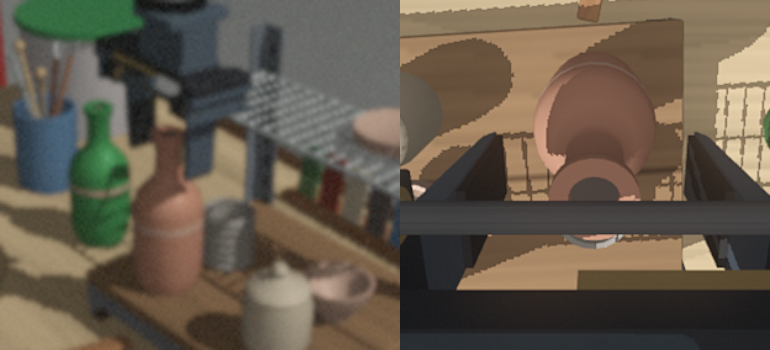

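The open fingers straddle the neck, with the lip centred between them in the right-hand crop at (595,190). I'll lower a little and grip.

Request:
apply_moves(delta_pos=[[0, 0, -0.117], [0, 0, -0.117], [0, 0, -0.117], [0, 0, -0.117], [0, 0, -0.117], [0, 0, -0.117], [0, 0, -0.117], [0, 0, -0.117], [0, 0, -0.117], [0, 0, -0.117]], rot=[[0, 0, 0], [0, 0, 0], [0, 0, 0], [0, 0, 0], [0, 0, 0], [0, 0, 0], [0, 0, 0], [0, 0, 0], [0, 0, 0], [0, 0, 0]], hand=[1, 1, 0.55, 0.45, 0.4, 0.3, 0.2, 0.2, 0.2, 0.2], newtons=20)

```text
time_s: 5.83
ee_pos: [559.6, 50.4, 200.0]
ee_rot: [180.0, 0.0, -180.0]
force: [0.1, -0.1, -0.4]
gripper_width: 40.9
gripper_force: 0.0
```

Request:
apply_moves(delta_pos=[[0, 0, 0], [0, 0, 0], [0, 0, 0], [0, 0, 0], [0, 0, 0], [0, 0, 0]], rot=[[0, 0, 0], [0, 0, 0], [0, 0, 0], [0, 0, 0], [0, 0, 0], [0, 0, 0]], hand=[0.1, 0.1, 0.1, 0.1, 0.1, 0.1], newtons=22)

```text
time_s: 6.33
ee_pos: [559.6, 50.3, 199.9]
ee_rot: [-180.0, -0.0, -180.0]
force: [-0.5, -0.3, 0.3]
gripper_width: 37.0
gripper_force: 22.0
```

Request:
apply_moves(delta_pos=[[0, 0, 0.02], [0, 0, 0.04], [0, 0, 0.06], [0, 0, 0.08], [0, 0, 0.1], [0, 0, 0.1], [0, 0, 0.1]], rot=[[0, 0, 0], [0, 0, 0], [0, 0, 0], [0, 0, 0], [0, 0, 0], [0, 0, 0], [0, 0, 0]], hand=[0.1, 0.1, 0.1, 0.1, 0.1, 0.1, 0.1], newtons=25)

```text
time_s: 6.92
ee_pos: [559.7, 50.4, 212.0]
ee_rot: [180.0, 0.0, -180.0]
force: [0.3, -0.7, -4.3]
gripper_width: 36.4
gripper_force: 25.0
```

```bash
python3 - <<'E'
from h import *
p=wrist(); P=viewer.grab_frame('side'); print(env.state()['force'])
a=cv2.resize(P['pixels'][110:250,190:350],None,fx=2.5,fy=2.5,interpolation=cv2.INTER_CUBIC); b=cv2.resize(p['pixels'][100:384,100:400],(370,350))
cv2.imwrite('pics/c3.png',np.hstack([a,b])[:,:,::-1])
E
```

```text
[-0.61420514  0.35028863 -4.01445482]
```

View pics/c3.png

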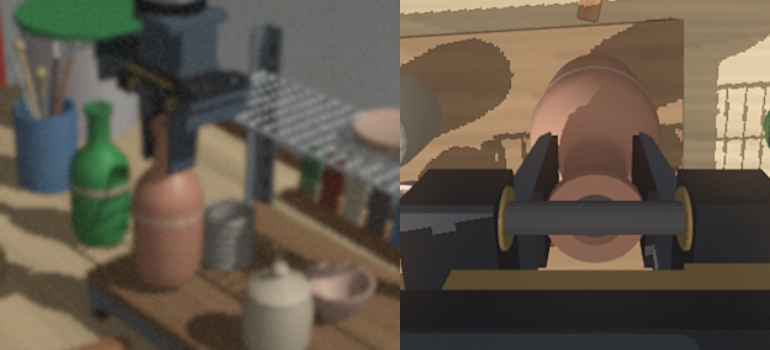

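Request:
apply_moves(delta_pos=[[0, 0, 0.07], [0, 0, 0.14], [-0.03, 0.04, 0.2], [-0.08, 0.12, 0.2], [-0.15, 0.22, 0.2], [-0.22, 0.33, 0.2], [-0.29, 0.44, 0.2], [-0.36, 0.54, 0.2], [-0.43, 0.64, 0.2], [-0.5, 0.742, 0.2]], rot=[[0, 0, 0], [0, 0, 0], [0, 0, 0], [0, 0, 0], [0, 0, 0], [0, 0, 0], [0, 0, 0], [0, 0, 0], [0, 0, 0], [0, 0, 0]], hand=[0.1, 0.1, 0.1, 0.1, 0.1, 0.1, 0.1, 0.1, 0.1, 0.1])

```text
time_s: 7.85
ee_pos: [497.9, 141.1, 235.7]
ee_rot: [180.0, -0.0, -179.9]
force: [1.4, -0.0, -4.4]
gripper_width: 36.7
gripper_force: 25.0
```

Request:
apply_moves(delta_pos=[[-0.07, 0.1, 0], [-0.14, 0.21, 0], [-0.21, 0.32, 0], [-0.28, 0.42, 0], [-0.35, 0.52, 0], [-0.42, 0.63, 0], [-0.5, 0.742, 0], [-0.57, 0.84, 0], [-0.63, 0.93, 0], [-0.67, 0.99, 0]], rot=[[0, 0, 0], [0, 0, 0], [0, 0, 0], [0, 0, 0], [0, 0, 0], [0, 0, 0], [0, 0, 0], [0, 0, 0], [0, 0, 0], [0, 0, 0]], hand=[0.1, 0.1, 0.1, 0.1, 0.1, 0.1, 0.1, 0.1, 0.1, 0.1])

```text
time_s: 8.68
ee_pos: [417.0, 259.7, 235.8]
ee_rot: [180.0, -0.1, -179.9]
force: [0.4, -0.4, -4.0]
gripper_width: 36.7
gripper_force: 25.0
```

Request:
apply_moves(delta_pos=[[-0.04, 0.06, 0], [-0.1, 0.15, 0], [-0.17, 0.25, 0], [-0.23, 0.34, 0], [-0.27, 0.41, -0.05], [-0.3, 0.46, -0.12], [-0.31, 0.49, -0.22], [-0.31, 0.49, -0.32], [-0.31, 0.49, -0.4], [-0.31, 0.49, -0.45]], rot=[[0, 0, 0], [0, 0, 0], [0, 0, 0], [0, 0, 0], [0, 0, 0], [0, 0, 0], [0, 0, 0], [0, 0, 0], [0, 0, 0], [0, 0, 0]], hand=[0.1, 0.1, 0.1, 0.1, 0.1, 0.1, 0.1, 0.1, 0.1, 0.1])

```text
time_s: 9.52
ee_pos: [381.2, 316.4, 180.0]
ee_rot: [-179.9, -0.1, -180.0]
force: [-0.1, -0.0, -3.9]
gripper_width: 36.8
gripper_force: 25.0
```

```bash
python3 - <<'E'
from h import *
p=wrist(); s=env.state(); print(s['force'],s['ee_pos'])
P=viewer.grab_frame('side'); Q=viewer.grab_frame('scene')
a=cv2.resize(P['pixels'][120:260,100:240],(400,400),interpolation=cv2.INTER_CUBIC); b=cv2.resize(Q['pixels'][60:200,190:330],(400,400),interpolation=cv2.INTER_CUBIC)
cv2.imwrite('pics/c4.png',np.hstack([a,b])[:,:,::-1])
E
```

```text
[-1.13346121  0.53356901 -4.59069402] [380.92300042 316.08845909 179.38341303]
```

View pics/c4.png

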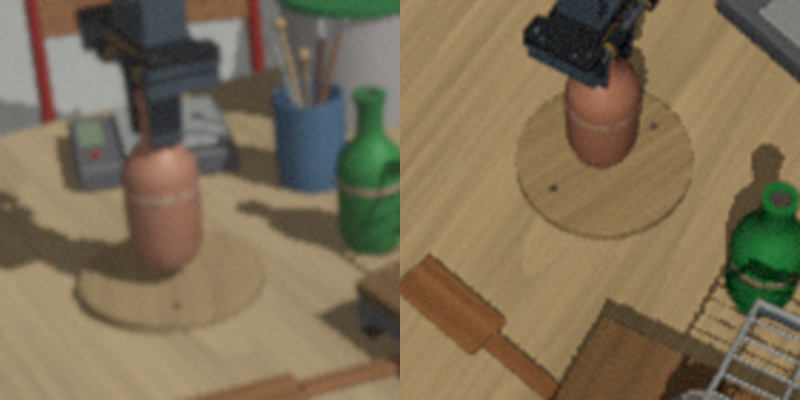

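The vase hangs upright over the bat, so I'll lower it slowly.

Request:
apply_moves(delta_pos=[[0, 0, -0.03], [0, 0, -0.06], [0, 0, -0.09], [0, 0, -0.12], [0, 0, -0.14], [0, 0, -0.16], [0, 0, -0.175], [0, 0, -0.185], [0, 0, -0.19]], rot=[[0, 0, 0], [0, 0, 0], [0, 0, 0], [0, 0, 0], [0, 0, 0], [0, 0, 0], [0, 0, 0], [0, 0, 0], [0, 0, 0]], hand=[0.1, 0.1, 0.1, 0.1, 0.1, 0.1, 0.1, 0.1, 0.1])

```text
time_s: 10.42
ee_pos: [382.0, 317.0, 159.0]
ee_rot: [-180.0, -0.0, -180.0]
force: [-0.3, 0.0, -4.2]
gripper_width: 36.4
gripper_force: 25.0
```

Request:
apply_moves(delta_pos=[[0, 0, -0.01], [0, 0, -0.02], [0, 0, -0.02]], rot=[[0, 0, 0], [0, 0, 0], [0, 0, 0]], hand=[0.1, 0.1, 0.1])

```text
time_s: 10.67
ee_pos: [382.0, 317.0, 156.6]
ee_rot: [-180.0, -0.0, -180.0]
force: [0.5, -0.6, -2.7]
gripper_width: 36.9
gripper_force: 25.0
```

Request:
apply_moves(delta_pos=[[0, 0, -0.006], [0, 0, -0.01], [0, 0, -0.01]], rot=[[0, 0, 0], [0, 0, 0], [0, 0, 0]], hand=[0.1, 0.1, 0.1])

```text
time_s: 10.92
ee_pos: [382.0, 317.0, 155.5]
ee_rot: [180.0, -0.0, -180.0]
force: [0.7, -0.2, -3.3]
gripper_width: 36.8
gripper_force: 25.0
```

Request:
apply_moves(delta_pos=[[0, 0, -0.006], [0, 0, -0.012], [0, 0, -0.018], [0, 0, -0.02], [0, 0, -0.02]], rot=[[0, 0, 0], [0, 0, 0], [0, 0, 0], [0, 0, 0], [0, 0, 0]], hand=[0.1, 0.1, 0.1, 0.1, 0.1])

```text
time_s: 11.33
ee_pos: [383.0, 317.4, 154.9]
ee_rot: [179.9, 0.2, -180.0]
force: [-0.2, -2.1, 5.9]
gripper_width: 36.7
gripper_force: 25.0
```

Request:
apply_moves(delta_pos=[[0, 0, 0.005], [0, 0, 0.01], [0, 0, 0.01], [0, 0, 0.01], [0, 0, 0.01], [0, 0, 0.01], [0, 0, 0.01], [0, 0, 0.01], [0, 0, 0.01], [0, 0, 0.01]], rot=[[0, 0, 0], [0, 0, 0], [0, 0, 0], [0, 0, 0], [0, 0, 0], [0, 0, 0], [0, 0, 0], [0, 0, 0], [0, 0, 0], [0, 0, 0]], hand=[0.1, 0.1, 0.42, 0.5, 0.6, 0.7, 0.8, 0.9, 1, 1])

```text
time_s: 12.17
ee_pos: [382.0, 317.0, 154.3]
ee_rot: [180.0, -0.0, -180.0]
force: [-0.8, -0.3, 0.2]
gripper_width: 82.6
gripper_force: 0.0
```

Request:
apply_moves(delta_pos=[[0, 0, 0], [0, 0, 0.15], [0, 0, 0.4], [0, 0, 0.7], [0, 0, 1], [0, 0, 1]], rot=[[0, 0, 0], [0, 0, 0], [0, 0, 0], [0, 0, 0], [0, 0, 0], [0, 0, 0]], hand=[1, 1, 1, 1, 1, 1])

```text
time_s: 12.67
ee_pos: [384.8, 319.3, 281.6]
ee_rot: [179.5, 0.6, -180.0]
force: [0.1, 0.4, -0.1]
gripper_width: 90.9
gripper_force: 0.0
```

```bash
python3 - <<'E'
from h import *
s=env.state(); p=wrist(); print(s['force'],s['ee_pos'],s['gripper_width'])
P=viewer.grab_frame('side'); Q=viewer.grab_frame('scene')
for c in(Q,P):
    for X in([382,317,15],[382,317,110],[382,317,205]): print(proj(c,X).round(1),end=' ')
    for q in('vase_mid','vase_neck'):
        for l in spotter.landmark_of(c,q)[:3]: print(q,round(l['score'],2),np.round(l['position'],1),end=' ')
    print()
a=cv2.resize(P['pixels'][120:260,100:240],(300,300)); b=cv2.resize(p['pixels'],(400,300))
cv2.imwrite('pics/c5.png',np.hstack([a,b])[:,:,::-1])
E
```

```text
[ 0.06768584  0.44052802 -0.11929567] [384.83330402 319.27736148 281.58615276] 90.8857014064307
[260.7 115.4] [261.1  97.7] [261.5  77.7] vase_mid 0.96 [318.8 145.3] vase_mid 0.79 [263.4  95.3] vase_neck 0.91 [324.2 134.1] vase_neck 0.88 [257.6  81.7] 
[160.2 215.8] [157.2 189. ] [154.  160.4] vase_mid 0.83 [228.4 175.7] vase_mid 0.63 [158.5 191. ] vase_neck 0.64 [225.5 160.8] vase_neck 0.56 [156.4 169.4]
```

View pics/c5.png

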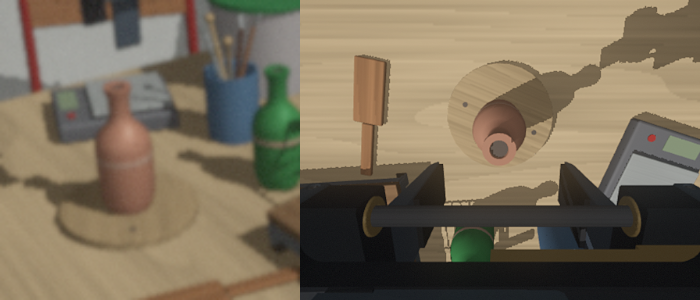

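The vase stands upright in the middle of the bat and is released. Next is the pot, with the tool tilted to come in from the front under the shelf.

Request:
apply_moves(delta_pos=[[0.65, -1, 0], [0.65, -1, 0], [0.65, -1, 0], [0.65, -1, 0], [0.65, -1, 0]], rot=[[0, 0, 0], [0, 0, 0], [0, 0, 0], [0, 0, 0], [0, 0, 0]], hand=[1, 1, 1, 1, 1])

```text
time_s: 13.43
ee_pos: [461.5, 193.9, 273.2]
ee_rot: [-179.9, -0.1, 179.8]
force: [-0.1, 0.3, 0.3]
gripper_width: 91.2
gripper_force: 0.0
```

Request:
apply_moves(delta_pos=[[0.65, -1, 0], [0.65, -1, 0], [0.65, -1, 0], [0.65, -1, 0], [0.65, -1, 0], [0.65, -1, 0], [0.65, -1, 0], [0.65, -1, 0]], rot=[[0, -0.5236, 0], [0, -0.5236, 0], [0, -0.5236, 0], [0, -0.5236, 0], [0, -0.5236, 0], [0, -0.5236, 0], [0, -0.5236, 0], [0, -0.5236, 0]], hand=[1, 1, 1, 1, 1, 1, 1, 1])

```text
time_s: 14.1
ee_pos: [534.1, 77.1, 270.5]
ee_rot: [-179.9, 44.7, -179.8]
force: [-0.3, -0.6, 0.3]
gripper_width: 91.1
gripper_force: 0.0
```

Request:
apply_moves(delta_pos=[[0, -0.23, -1], [0, -0.23, -1], [0, -0.23, -1], [0, -0.23, -1], [0, -0.23, -1], [0, -0.23, -1]], rot=[[0, 0, 0], [0, 0, 0], [0, 0, 0], [0, 0, 0], [0, 0, 0], [0, 0, 0]], hand=[1, 1, 1, 1, 1, 1])

```text
time_s: 14.6
ee_pos: [538.5, 47.1, 168.3]
ee_rot: [179.6, 43.2, 179.6]
force: [0.7, 0.1, -0.1]
gripper_width: 91.3
gripper_force: 0.0
```

```bash
python3 - <<'E'
from h import *
p=wrist(); save(p,'w6.png'); s=env.state(); print(s['ee_pos'],s['qpos'],(-p['R'].T@p['t']).round())
Q=[p,viewer.grab_frame('side'),viewer.grab_frame('scene')]
rs=[]
for c in Q:
    for l in spotter.landmark_of(c,'pot_mid')[:2]: print(round(l['score'],2),np.round(l['position']),atz(ray(c,l['position']),94).round(1))
    rs.append(ray(c,spotter.landmark_of(c,'pot_mid')[0]['position']))
m=spotter.trace(p,'pot_mid')[0]; print(np.round(m['box'],1),m['score'])
print(tri(rs).round(1))
E
```

```text
[539.54513721  47.48170369 170.37530499] [  6.51641656   3.83425675 131.94484967 -76.85878324   4.48432036
  -8.58414497] [364.  46. 238.]
0.8 [261. 204.] [644.5  50.   94. ]
0.63 [282. 203.] [651.5  50.5  94. ]
0.76 [295. 212.] [652.5  50.3  94. ]
0.52 [260.  83.] [345.  371.7  94. ]
[258.3 207.   63.6  85.2] 0.69
[651.9  50.9  91.9]
```

View pics/w6.png

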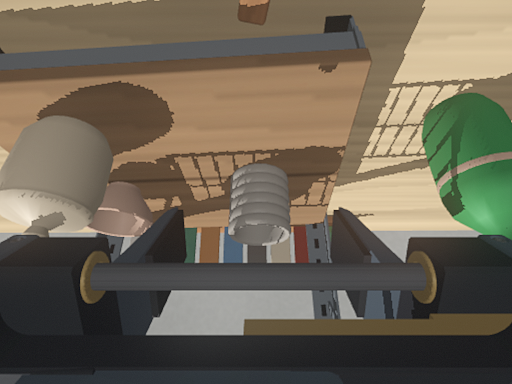

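The wrist view shows the pot at (260,205), standing clear between the fingers, but joint 4 is near its limit because of the wrist singularity. I'll back up and reduce the tilt to 30°, which still clears the shelf.

Request:
apply_moves(delta_pos=[[0, 0, 0.5], [0, 0, 0.5], [0, 0, 0.5], [0, 0, 0.5], [0, 0, 0.5], [0, 0, 0.5], [0, 0, 0.5], [0, 0, 0.5]], rot=[[0, 0.1745, 0], [0, 0.1745, 0], [0, 0.1745, 0], [0, 0.1745, 0], [0, 0.1745, 0], [0, 0.1745, 0], [0, 0.1745, 0], [0, 0.1745, 0]], hand=[1, 1, 1, 1, 1, 1, 1, 1])

```text
time_s: 15.77
ee_pos: [542.0, 48.6, 235.1]
ee_rot: [179.6, 28.8, 180.0]
force: [1.6, -1.0, -0.0]
gripper_width: 90.7
gripper_force: 0.0
```

```bash
python3 - <<'E'
from h import *
p=wrist(); s=env.state(); print(s['ee_pos'],s['ee_rot'],s['qpos'])
l=spotter.landmark_of(p,'pot_mid'); print([(x['score'],atz(ray(p,x['position']),94).round(1)) for x in l[:2]])
E
```

```text
[540.96561949  47.58416624 233.57920739] [179.77382901  28.75724918 179.90455344] [  5.26651356   1.70231681 114.06924427  -4.03889945  35.62590574
 -82.0121621 ]
[(0.58, array([645.3,  47.2,  94. ]))]
```

Request:
apply_moves(delta_pos=[[0.56, 0.015, -0.53], [0.56, 0.015, -0.53], [0.56, 0.015, -0.53], [0.56, 0.015, -0.53], [0.56, 0.015, -0.53], [0.56, 0.015, -0.53]], rot=[[0, -0.01, 0], [0, -0.01, 0], [0, -0.01, 0], [0, -0.01, 0], [0, -0.01, 0], [0, -0.01, 0]], hand=[1, 1, 1, 1, 1, 1])

```text
time_s: 16.37
ee_pos: [605.3, 49.7, 168.6]
ee_rot: [179.8, 29.4, -180.0]
force: [-0.3, -0.2, -0.4]
gripper_width: 91.2
gripper_force: 0.0
```

```bash
python3 - <<'E'
from h import *
p=wrist(); save(p,'w7.png'); s=env.state(); print(s['ee_pos'],s['ee_rot'],s['qpos'])
l=spotter.landmark_of(p,'pot_mid'); print([(x['score'],x['position'],atz(ray(p,x['position']),94).round(1)) for x in l[:2]])
for m in spotter.trace(p,'pot_mid')[:2]: print(m['score'],m['box'])
for X in([649,49.5,60],[649,49.5,94],[649,49.5,128],[649,17.5,94],[649,81.5,94],[649,81.5,128],[617,49.5,128],[617,49.5,60]): print(X,proj(p,X).round(1))
E
```

```text
[605.54296962  49.77276543 169.20477523] [ 179.81688915   29.46813952 -179.97261443] [  4.81258293  11.24435752 113.66385582  -4.99282976  25.78113908
 -81.33404396]
[(0.71, [258.0, 191.4], array([647.3,  49.6,  94. ]))]
0.55 [256.7, 194.1, 74.4, 105.1]
[649, 49.5, 60] [257.7 167.4]
[649, 49.5, 94] [257.9 192.7]
[649, 49.5, 128] [258.  222.9]
[649, 17.5, 94] [222.4 192.7]
[649, 81.5, 94] [293.3 192.7]
[649, 81.5, 128] [296.8 222.8]
[617, 49.5, 128] [258.1 196.7]
[617, 49.5, 60] [257.8 141.1]
```

View pics/w7.png

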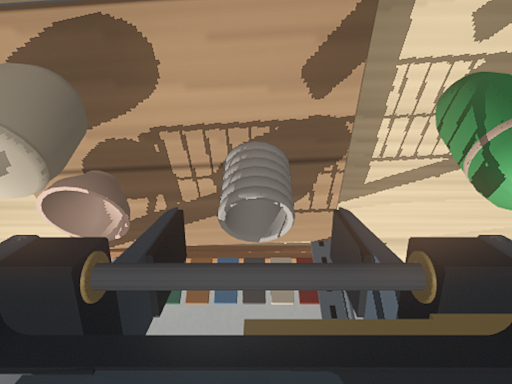

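The pot is centred near column 256, with its front rim at row 196 and base at row 141. That matches (649, 48). I'll go in along the tool axis.

Request:
apply_moves(delta_pos=[[0.06, -0.014, -0.1], [0.12, -0.014, -0.2], [0.19, -0.014, -0.3], [0.25, -0.014, -0.4], [0.31, -0.014, -0.5], [0.37, -0.014, -0.6], [0.42, -0.014, -0.68], [0.44, -0.014, -0.713], [0.44, -0.014, -0.713], [0.44, -0.014, -0.713]], rot=[[0, 0, 0], [0, 0, 0], [0, 0, 0], [0, 0, 0], [0, 0, 0], [0, 0, 0], [0, 0, 0], [0, 0, 0], [0, 0, 0], [0, 0, 0]], hand=[1, 1, 1, 1, 1, 1, 1, 1, 1, 1])

```text
time_s: 17.35
ee_pos: [659.0, 48.1, 82.9]
ee_rot: [179.8, 29.4, -180.0]
force: [0.0, -0.1, -0.0]
gripper_width: 91.2
gripper_force: 0.0
```

```bash
python3 - <<'E'
from h import *
p=wrist(); s=env.state(); print(s['ee_pos'],s['ee_rot'],s['qpos'],s['force'])
P=viewer.grab_frame('side')
a=cv2.resize(P['pixels'][110:250,210:370],(400,350),interpolation=cv2.INTER_CUBIC); b=cv2.resize(p['pixels'][60:340,100:400],(370,350))
cv2.imwrite('pics/c8.png',np.hstack([a,b])[:,:,::-1])
E
```

```text
[659.05953658  48.11448989  83.16807905] [ 179.80137343   29.42809429 -179.98290824] [  4.09444595  21.88568364 113.3729005   -6.77890586  15.46610133
 -79.91210283] [-0.02890318 -0.10955373 -0.08541595]
```

View pics/c8.png

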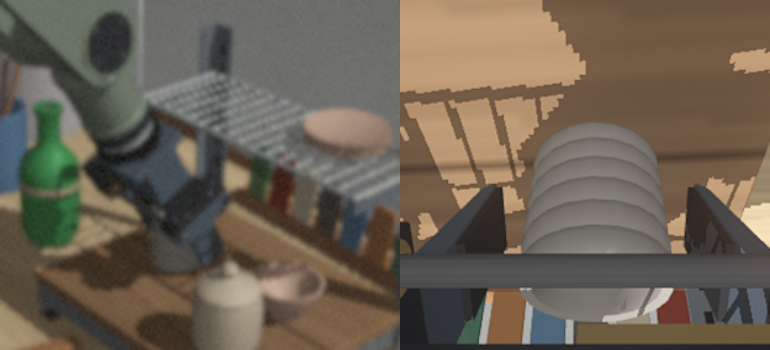

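The pot sits centred between the fingers. Closing.

Request:
apply_moves(delta_pos=[[0, 0, 0], [0, 0, 0], [0, 0, 0], [0, 0, 0], [0, 0, 0], [0, 0, 0], [0, 0, 0], [0, 0, 0], [0, 0, 0]], rot=[[0, 0, 0], [0, 0, 0], [0, 0, 0], [0, 0, 0], [0, 0, 0], [0, 0, 0], [0, 0, 0], [0, 0, 0], [0, 0, 0]], hand=[0.85, 0.75, 0.7, 0.6, 0.55, 0.5, 0.5, 0.5, 0.5], newtons=14)

```text
time_s: 18.2
ee_pos: [659.1, 48.1, 82.6]
ee_rot: [179.8, 29.4, -180.0]
force: [-1.9, 0.1, 2.7]
gripper_width: 63.7
gripper_force: 14.0
```

Request:
apply_moves(delta_pos=[[0, 0, 0.03], [0, 0, 0.06], [0, 0, 0.09], [0, 0, 0.12], [0, 0, 0.12], [0, 0, 0.12]], rot=[[0, 0, 0], [0, 0, 0], [0, 0, 0], [0, 0, 0], [0, 0, 0], [0, 0, 0]], hand=[0.5, 0.5, 0.5, 0.5, 0.5, 0.5])

```text
time_s: 18.7
ee_pos: [659.1, 48.0, 97.1]
ee_rot: [179.8, 29.4, -180.0]
force: [0.1, -0.4, -1.6]
gripper_width: 63.4
gripper_force: 14.0
```

Request:
apply_moves(delta_pos=[[-0.03, 0, 0.03], [-0.09, 0, 0.09], [-0.18, 0, 0.18], [-0.28, 0, 0.28], [-0.38, 0, 0.38], [-0.5, 0, 0.5], [-0.61, 0, 0.61], [-0.71, 0, 0.71], [-0.79, 0, 0.79], [-0.83, 0, 0.83]], rot=[[0, 0, 0], [0, 0, 0], [0, 0, 0], [0, 0, 0], [0, 0, 0], [0, 0, 0], [0, 0, 0], [0, 0, 0], [0, 0, 0], [0, 0, 0]], hand=[0.5, 0.5, 0.5, 0.5, 0.5, 0.5, 0.5, 0.5, 0.5, 0.5])

```text
time_s: 19.53
ee_pos: [558.1, 48.1, 198.2]
ee_rot: [179.8, 29.5, -180.0]
force: [0.6, 0.6, -2.1]
gripper_width: 63.8
gripper_force: 14.0
```

Request:
apply_moves(delta_pos=[[-0.02, -0.05, 0.02], [-0.06, -0.14, 0.06], [-0.1, -0.24, 0.1], [-0.15, -0.34, 0.14], [-0.19, -0.44, 0.18], [-0.23, -0.54, 0.22], [-0.28, -0.64, 0.26], [-0.33, -0.74, 0.3], [-0.38, -0.84, 0.34], [-0.42, -0.94, 0.36]], rot=[[0, 0, -0.008], [0, 0, -0.022], [0, 0, -0.04], [0, 0, -0.055], [0, 0, -0.07], [0, 0, -0.085], [0, 0, -0.1], [0, 0, -0.12], [0, 0, -0.135], [0, 0, -0.15]], hand=[0.5, 0.5, 0.5, 0.5, 0.5, 0.5, 0.5, 0.5, 0.5, 0.5])

```text
time_s: 20.37
ee_pos: [508.5, -66.0, 240.5]
ee_rot: [179.8, 29.4, 167.0]
force: [0.1, 0.2, -2.7]
gripper_width: 63.8
gripper_force: 14.0
```

Request:
apply_moves(delta_pos=[[-0.03, -0.1, 0], [-0.06, -0.2, 0], [-0.09, -0.3, 0], [-0.12, -0.4, 0], [-0.15, -0.5, 0], [-0.18, -0.6, 0], [-0.21, -0.7, 0], [-0.24, -0.8, 0], [-0.27, -0.9, 0], [-0.3, -1, 0]], rot=[[0, 0, -0.015], [0, 0, -0.03], [0, 0, -0.045], [0, 0, -0.06], [0, 0, -0.075], [0, 0, -0.09], [0, 0, -0.105], [0, 0, -0.12], [0, 0, -0.135], [0, 0, -0.15]], hand=[0.5, 0.5, 0.5, 0.5, 0.5, 0.5, 0.5, 0.5, 0.5, 0.5])

```text
time_s: 21.2
ee_pos: [472.4, -185.9, 239.3]
ee_rot: [179.8, 29.3, 154.1]
force: [0.4, 0.3, -1.4]
gripper_width: 63.8
gripper_force: 14.0
```

Request:
apply_moves(delta_pos=[[-0.03, -0.1, 0], [-0.06, -0.2, 0], [-0.09, -0.3, 0], [-0.12, -0.4, 0], [-0.15, -0.5, 0], [-0.18, -0.6, 0], [-0.2, -0.7, 0], [-0.21, -0.79, 0], [-0.21, -0.85, 0], [-0.21, -0.88, 0]], rot=[[0, 0, -0.02], [0, 0, -0.04], [0, 0, -0.06], [0, 0, -0.08], [0, 0, -0.1], [0, 0, -0.12], [0, 0, -0.14], [0, 0, -0.155], [0, 0, -0.165], [0, 0, -0.165]], hand=[0.5, 0.5, 0.5, 0.5, 0.5, 0.5, 0.5, 0.5, 0.5, 0.5])

```text
time_s: 22.03
ee_pos: [448.1, -291.4, 239.6]
ee_rot: [179.8, 29.4, 140.0]
force: [-0.8, -0.2, -2.2]
gripper_width: 64.0
gripper_force: 14.0
```

```bash
cat > w.py <<'E'
from h import *
p=wrist(); s=env.state(); print(s['time_s'],s['ee_pos'],s['ee_rot'],s['qpos'],s['force'])
d=Ro.from_euler('xyz',s['ee_rot'],degrees=True).as_matrix()[:,2]; hold=s['ee_pos']-env.hold_point_z*d; print('hold',hold.round(1),d.round(3))
Q=dict(wrist=p,side=viewer.grab_frame('side'),scene=viewer.grab_frame('scene'))
for n,c in Q.items():
    save(c,n+'_w.png')
    for q,z in dict(wheel_top=110,pot_mid=hold[2]-6).items():
        for l in spotter.landmark_of(c,q)[:1]: print(n,q,round(l['score'],2),np.round(l['position'],1),atz(ray(c,l['position']),z).round(1))
        for m in spotter.trace(c,q)[:1]: print('   box',np.round(m['box'],1),round(m['score'],2))
E
python3 w.py
```

```text
22.0833 [ 448.09812864 -291.46943562  239.62069822] [179.81877606  29.39047932 140.02306966] [-31.9097958    0.42866213 114.71693708  -6.44365448  35.85688941
 -77.73144197] [-0.84351341 -0.30955081 -1.22460367]
hold [ 441.  -285.6  256. ] [ 0.378 -0.313 -0.871]
wrist wheel_top 0.67 [220.3 143.3] [ 447.6 -339.4  110. ]
   box [217.7 114.4 190.7 162.4] 0.63
   box [258.7 239.6 124.6 165.5] 0.68
   box [324.3 318.7  84.6  89.2] 0.71
side pot_mid 0.65 [308.2 234. ] [ 440.1 -283.6  250. ]
   box [307.4 235.6  31.7  44.1] 0.79
scene wheel_top 0.7 [147.  290.5] [ 439.5 -339.1  110. ]
   box [147.9 292.6  74.4  64.8] 0.6
scene pot_mid 0.61 [151.1 258.2] [ 446.4 -284.   250. ]
   box [151.4 256.8  31.1  31.8] 0.76
```

```bash
cat > ring.py <<'E'
from h import *
from scipy.optimize import minimize
def ringfit(p,g,x0,amin,rmax=92):
    a=np.arange(0,2*np.pi,np.pi/90); r=np.arange(8,rmax,1.); A,Rr=np.meshgrid(a,r)
    K=np.array(p['camera_matrix']);R=np.array(p['R']);t=np.array(p['t'])
    g=cv2.GaussianBlur(g.astype('float32'),(0,0),.6)
    def f(v):
        X=np.stack([v[0]+Rr*np.cos(A),v[1]+Rr*np.sin(A),0*A+110],-1)@R.T+t
        q=X@K.T; m=(q[...,:2]/q[...,2:]).astype('float32')
        I=cv2.remap(g,m[...,0],m[...,1],cv2.INTER_CUBIC)
        I=I-cv2.GaussianBlur(I,(0,0),6)
        w=amin(X,m)
        med=(I*w).sum(1)/np.maximum(w.sum(1),1)
        return -np.mean(med**2)
    best=min(((f((x,y)),x,y) for x in np.arange(x0[0]-12,x0[0]+13,2) for y in np.arange(x0[1]-12,x0[1]+13,2)))
    o=minimize(f,best[1:],method='Nelder-Mead'); return o.x.round(1),o.fun.round(2)
one=lambda X,m:np.ones(m.shape[:2])
if __name__=='__main__':
    for n in('scene','side'):
        p=viewer.grab_frame(n); g=cv2.imread(f'pics/{n}0.png',0); print(n,ringfit(p,g,(443,-338),one))
    p=wrist(); g=cv2.cvtColor(p['pixels'],cv2.COLOR_RGB2GRAY)
    print('wrist',ringfit(p,g,(443,-338),lambda X,m:((m[...,1]<150)&(m[...,1]>2)).astype(float)))
E
python3 ring.py
```

```text
scene (array([ 440.9, -336.2]), np.float64(-80.33))
side (array([ 442.2, -335.6]), np.float64(-32.98))
wrist (array([ 442.2, -338.5]), np.float64(-557.92))
```

```bash
cat > potfit.py <<'E'
from h import *
def potfit(p,hold,hd,bot):
    m=spotter.trace(p,'pot_mid')[0]; b=m['box']; print('box',np.round(b,1),round(m['score'],2))
    a=np.linspace(0,2*np.pi,90)
    for e in(-6,-3,0,3,6):
        c=hold[:2]+e*hd
        X=np.array([[c[0]+32*np.cos(t),c[1]+32*np.sin(t),bot+h] for t in a for h in(0,68)])
        q=np.array([proj(p,x) for x in X]); print(e,'cols',q[:,0].min().round(1),q[:,0].max().round(1),'toprow',q[:,1].min().round(1))
    print('mask cols',b[0]-b[2]/2,b[0]+b[2]/2,'toprow',b[1]-b[3]/2)
if __name__=='__main__':
    s=env.state(); p=wrist(); d=Ro.from_euler('xyz',s['ee_rot'],degrees=True).as_matrix()[:,2]
    hold=s['ee_pos']-env.hold_point_z*d; hd=d[:2]/np.linalg.norm(d[:2]); print(hold.round(1),hd.round(3))
    potfit(p,hold,hd,hold[2]-39.6)
E
python3 potfit.py
```

```text
[ 440.7 -284.5  255.9] [ 0.771 -0.637]
box [256.3 238.8 124.4 164.6] 0.85
-6 cols 190.7 325.2 toprow 148.7
-3 cols 191.8 324.2 toprow 152.9
0 cols 192.8 323.3 toprow 156.9
3 cols 193.7 322.3 toprow 160.9
6 cols 194.7 321.4 toprow 164.7
mask cols 194.10000000000002 318.5 toprow 156.5
```

Request:
apply_moves(delta_pos=[[0, -0.06, 0], [0.005, -0.15, 0], [0.01, -0.25, -0.05], [0.01, -0.34, -0.15], [0.01, -0.4, -0.27], [0.01, -0.43, -0.4], [0.01, -0.433, -0.52], [0.01, -0.433, -0.63], [0.01, -0.433, -0.7], [0.01, -0.433, -0.74]], rot=[[0, 0, 0], [0, 0, 0], [0, 0, 0], [0, 0, 0], [0, 0, 0], [0, 0, 0], [0, 0, 0], [0, 0, 0], [0, 0, 0], [0, 0, 0]], hand=[0.5, 0.5, 0.5, 0.5, 0.5, 0.5, 0.5, 0.5, 0.5, 0.5])

```text
time_s: 23.87
ee_pos: [448.5, -342.0, 149.4]
ee_rot: [179.8, 29.3, 140.1]
force: [-0.5, 0.3, -1.5]
gripper_width: 63.4
gripper_force: 14.0
```

Request:
apply_moves(delta_pos=[[0, 0, 0], [0, 0, 0], [0, 0, 0]], rot=[[0, 0, 0], [0, 0, 0], [0, 0, 0]], hand=[0.5, 0.5, 0.5])

```text
time_s: 24.12
ee_pos: [449.6, -342.7, 151.8]
ee_rot: [179.8, 29.5, 140.1]
force: [0.5, -0.4, -1.9]
gripper_width: 63.5
gripper_force: 14.0
```

```bash
python3 potfit.py; python3 - <<'E'
from h import *
from ring import *
s=env.state(); print(s['ee_pos'],s['ee_rot'],s['qpos'])
p=wrist(); g=cv2.cvtColor(p['pixels'],cv2.COLOR_RGB2GRAY)
m0=~cv2.dilate(spotter.trace(p,'pot_mid')[0]['mask'].astype('uint8'),np.ones((9,9))).astype(bool)
def w(X,m):
    u=np.clip(m[...,0],0,511).astype(int);v=np.clip(m[...,1],0,383).astype(int)
    return (m0[v,u]&(m[...,1]>2)&(m[...,1]<190)&(m[...,0]>2)&(m[...,0]<509)).astype(float)
print(ringfit(p,g,(442,-338),w))
E
```

```text
[ 442.5 -336.8  168.2] [ 0.771 -0.637]
box [256.8 239.  120.2 162. ] 0.69
-6 cols 190.7 325.2 toprow 148.7
-3 cols 191.8 324.2 toprow 152.9
0 cols 192.8 323.2 toprow 156.9
3 cols 193.8 322.3 toprow 160.8
6 cols 194.7 321.4 toprow 164.7
mask cols 196.70000000000002 316.90000000000003 toprow 158.0
[ 449.50083481 -342.60920157  151.82057162] [179.80115206  29.48246428 140.05727528] [-38.04345645   8.83696196 119.98661408  -1.98928921  21.71357808
 -86.49837118]
(array([ 442.5, -338.9]), np.float64(-343.61))
```

Request:
apply_moves(delta_pos=[[-0.005, -0.006, -0.03], [-0.005, -0.006, -0.06], [-0.005, -0.006, -0.09], [-0.005, -0.006, -0.11], [-0.005, -0.006, -0.125], [-0.005, -0.006, -0.133], [-0.005, -0.006, -0.133], [-0.005, -0.006, -0.133]], rot=[[0, 0, 0], [0, 0, 0], [0, 0, 0], [0, 0, 0], [0, 0, 0], [0, 0, 0], [0, 0, 0], [0, 0, 0]], hand=[0.5, 0.5, 0.5, 0.5, 0.5, 0.5, 0.5, 0.5])

```text
time_s: 24.98
ee_pos: [448.5, -343.0, 134.8]
ee_rot: [179.8, 29.4, 140.1]
force: [-0.9, 0.5, -1.4]
gripper_width: 63.8
gripper_force: 14.0
```

Request:
apply_moves(delta_pos=[[0, 0, -0.006], [0, 0, -0.012], [0, 0, -0.012], [0, 0, -0.012]], rot=[[0, 0, 0], [0, 0, 0], [0, 0, 0], [0, 0, 0]], hand=[0.5, 0.5, 0.5, 0.5])

```text
time_s: 25.32
ee_pos: [448.4, -343.0, 133.4]
ee_rot: [179.8, 29.4, 140.1]
force: [0.0, 0.4, -1.6]
gripper_width: 63.5
gripper_force: 14.0
```

Request:
apply_moves(delta_pos=[[0, 0, -0.006], [0, 0, -0.012], [0, 0, -0.012], [0, 0, -0.012]], rot=[[0, 0, 0], [0, 0, 0], [0, 0, 0], [0, 0, 0]], hand=[0.5, 0.5, 0.5, 0.5])

```text
time_s: 25.65
ee_pos: [448.6, -343.2, 132.6]
ee_rot: [179.8, 29.4, 140.1]
force: [-2.4, 3.1, 4.0]
gripper_width: 63.4
gripper_force: 14.0
```

Request:
apply_moves(delta_pos=[[0, 0, 0], [0, 0, 0], [0, 0, 0], [0, 0, 0], [0, 0, 0], [0, 0, 0], [0, 0, 0], [0, 0, 0], [0, 0, 0]], rot=[[0, 0, 0], [0, 0, 0], [0, 0, 0], [0, 0, 0], [0, 0, 0], [0, 0, 0], [0, 0, 0], [0, 0, 0], [0, 0, 0]], hand=[0.7, 0.74, 0.8, 0.86, 0.92, 1, 1, 1, 1], newtons=5)

```text
time_s: 26.4
ee_pos: [448.4, -343.0, 131.9]
ee_rot: [179.8, 29.4, 140.1]
force: [-0.3, 0.7, 0.3]
gripper_width: 90.8
gripper_force: 0.0
```

```bash
python3 potfit.py; python3 w.py | grep pot
```

```text
[ 441.3 -337.1  148.3] [ 0.771 -0.637]
box [255.4 240.9 122.5 165.1] 0.64
-6 cols 190.7 325.2 toprow 148.7
-3 cols 191.8 324.2 toprow 152.9
0 cols 192.8 323.3 toprow 156.9
3 cols 193.7 322.3 toprow 160.9
6 cols 194.7 321.4 toprow 164.7
mask cols 194.15 316.65 toprow 158.35000000000002
side pot_mid 0.77 [320.6 289.1] [ 437.7 -333.7  142.3]
scene pot_mid 0.89 [146.  284.3] [ 438.2 -330.3  142.3]
```

Request:
apply_moves(delta_pos=[[-0.03, 0.025, 0.07], [-0.08, 0.066, 0.185], [-0.15, 0.124, 0.345], [-0.23, 0.19, 0.53], [-0.31, 0.256, 0.713], [-0.38, 0.314, 0.874], [-0.38, 0.314, 0.874], [-0.38, 0.314, 0.874]], rot=[[0, 0, 0], [0, 0, 0], [0, 0, 0], [0, 0, 0], [0, 0, 0], [0, 0, 0], [0, 0, 0], [0, 0, 0]], hand=[1, 1, 1, 1, 1, 1, 1, 1])

```text
time_s: 27.92
ee_pos: [402.8, -305.3, 238.6]
ee_rot: [179.8, 29.6, 140.1]
force: [-0.3, -0.4, -0.6]
gripper_width: 91.1
gripper_force: 0.0
```

Request:
apply_moves(delta_pos=[[-0.3, 0.5, 0.4], [-0.3, 0.5, 0.4], [-0.3, 0.5, 0.4], [-0.3, 0.5, 0.4], [-0.3, 0.5, 0.4]], rot=[[0, 0, 0], [0, 0, 0], [0, 0, 0], [0, 0, 0], [0, 0, 0]], hand=[1, 1, 1, 1, 1])

```text
time_s: 28.33
ee_pos: [366.8, -245.2, 283.8]
ee_rot: [179.8, 29.3, 140.1]
force: [0.8, -0.3, 0.0]
gripper_width: 90.9
gripper_force: 0.0
```

```bash
python3 - <<'E'
from h import *
s=env.state(); print(s['time_s'],s['ee_pos'])
a=np.linspace(0,2*np.pi,72)
for n in('wrist','scene','side'):
    p=wrist() if n=='wrist' else viewer.grab_frame(n)
    for m in spotter.trace(p,'pot_mid')[:1]:
        c,_=cv2.findContours(m['mask'].astype('uint8'),0,2); c=cv2.convexHull(max(c,key=cv2.contourArea))[:,0].astype(float)
        # silhouette fit: distance of mask hull from projected upright cylinder hull
        def res(v):
            q=np.array([proj(p,[v[0]+32*np.cos(t),v[1]+32*np.sin(t),110+h]) for t in a for h in(0,68)]).astype('float32')
            H=cv2.convexHull(q); return [cv2.pointPolygonTest(H,tuple(map(float,u)),True) for u in c]
        r=least_squares(res,[442,-337],loss='soft_l1',diff_step=1e-4); print(n,round(m['score'],2),r.x.round(1),'rms px',np.sqrt(np.mean(np.square(res(r.x)))).round(2))
    for l in spotter.landmark_of(p,'vase_mid')[:2]: print('  vase',round(l['score'],2),atz(ray(p,l['position']),110).round())
E
```

```text
28.3333 [ 366.79677195 -245.22873928  283.75736007]
wrist 0.82 [ 439.7 -336.3] rms px 1.14
scene 0.8 [ 437.6 -332.6] rms px 0.52
  vase 0.95 [388. 321. 110.]
  vase 0.63 [615. 253. 110.]
side 0.76 [ 440.3 -332.1] rms px 1.26
  vase 0.78 [371. 308. 110.]
  vase 0.47 [607. 261. 110.]
```

The pot reads about 4 mm off the wheel's ring centre in all three cameras, against a 10 mm limit. The vase is on the bat, the gripper is clear and nothing is being touched, so I'm handing in.

```bash
python3 -c "
from workcell import env
print(env.job_done())"
```

```text
the job is handed in; nothing more can be done
None
```

The job is handed in (no verdict came back): the vase stands upright near the middle of the bat, and the coil pot stands upright on the banding wheel, measured about 4 mm off its centre against the 10 mm limit.

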